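# Move the bottle opener to the spare flip hook and fold its old hook away

## Robot

A 7-joint arm with a two-finger parallel gripper is mounted at the origin on the work surface. World frame = base frame: x ahead of the robot, y to its left, z up, the work surface at z = 0. Lengths are in m, angles in rad, forces in N, time in s.
With the tool pointing down it reaches from about 0.425 to 0.875 m from the base axis. Payload 8.4 kg.
Tool frame: the origin (TCP) lies midway between the tips of the shut fingers; the grasp point (between the pads) lies 19 mm behind it; z points along the fingers, y is the line along which they close (so a half turn about z gives the same grasp; the last joint's range is limited). The gripper opens to 85 mm and grips with 20 to 120 N. Pads are 22 mm wide; open, the fingers measure 114 mm over their backs; the gripper's body (76 mm by 85 mm) begins 54 mm behind the grasp point. The pads swing forward as they close: fully open they stand 13 mm farther back than shut.
Start: joints at [1.065, 0.333, 0.04, 1.465, -0.013, 1.343, -0.059], TCP at [0.257, -0.597, 0.231] pointing down, gripper open.
Joint ranges: [-2.58, 2.58], [-0.38, 2.09], [-1.3, 1.39], [0.25, 2.4], [-1.5, 4.64], [0.08, 2.09], [-2.65, 2.65]. Speed limits (rad/s): [2.22, 2.22, 2.79, 2.79, 3.14, 3.14, 3.14].

## Interface

Orientations are given as a rotation vector (axis times angle).
In Python, from plant import * gives the robot as it stands.
- The arm moves only by the shell command python3 -m jog 'ROWS' [FORCE]. ROWS is JSON, a list of rows, each an object with "claw": the closure, from 0 (fully open) to 1 (shut); "dp": the shift along the world's x, y, z in m, a list of three; "yaw": the turn about the world's z in degrees. A call has 1 to 20 rows; each row shifts and turns the commanded pose from where the row before left it; what a row does not reach is not made up. A row lasts 1/10 s, in which the tool goes at most 50 mm and 8.59 degrees, less where a joint would pass 70% of its speed; a pose out of reach is approached as far as the arm can. A call is refused whole if a number of a shift passes 0.05 or a number of a turn 8.59, either way. A call with a gripper value outside its range is refused whole. The fingers move at their own pace and stop on an object; FORCE is the grip in N (left out, the last holds). Time passes only in rows, so rows that do not move let the fingers close. It gives the time, the measured TCP pose, the force, the opening and the grip force at its end, in the units of the state.
- get_state(): the state, without advancing time (a new reading comes with each control period).
- get_image(name): name is "scene" or "top"; returns a dict with "pixels" (400x640x3 uint8, red, green, blue), "fx", "fy", "cx", "cy" (pixels), "k1" (the pictures are not rectified: a ray, as slopes to the right and down, at radius r is drawn at 1 + k1 r^2 times it, then the intrinsics apply), "rvec" (rotation vector, rad) and "tvec" (3), from world to camera coordinates, as OpenCV has them. Camera axes: x right, y down, z forward; pixel columns grow to the right and rows downward; lengths in m; the calibration is good to about 2 mm. A picture is of the moment at which its call begins. There is no depth.
- hand_in(): hands the job in; it is judged then, once.
The state is a dict: "time_s": time; "q": joint angles; "qd": joint speeds; "tau": joint torques, N m; "ee_pos": TCP position; "ee_rot": TCP orientation; "contact_force": force on the tool from outside, world axes, zero at the start; "wrist_torque": the same for the moment, N m; "gripper_width": finger opening in m; "finger_force": force on a finger pad.
Only numpy, scipy, OpenCV 4.12 (cv2) and the standard library are available. Lean on these libraries where they do the work, as an engineer would, in place of code of your own. Each camera call takes 0.05 s, during which the arm holds its last target. There are 200 camera calls.

## Task

I need the spot where the bottle opener hangs kept clear, with no hook sticking out. Please fold the spare hook down until it is level, move the opener over so that it hangs from that hook by its eye, and then fold the hook it came from up flat against the rail. Don't drop the opener, and leave the keyring on its hook and the things on the shelf as they are.

Things in the scene. Friction and masses are not known exactly. Their poses are not given: they have to be found in the camera images.
- wall_shelf: Half-height wall (274 mm tall) carrying a narrow black steel shelf, 460 x 115 mm, top 255 mm above the counter, with a hook rail (upright black steel strip, 85 mm tall) under its front edge. Origin on the counter, straight below the rail's front face; x points level into the wall, y along the rail, z up. Fixed; its place and yaw vary. Three identical fold-down hooks are screwed to the rail.
- spare_hook: The empty hook, folded up at the start. Origin on its level hinge axis, 190 mm above the counter, 22 mm in front of the rail; axes as wall_shelf. Base: plate 34 wide, 17 mm below to 69 mm above the axis, front face 18 mm behind the axis; two cheeks, 20 mm over all, reach 7 mm in front of it. Neighbouring hooks are 120 mm or more away. Spare and opener hooks change places between starts.
- spare_arm (a joint): Spare hook's arm, rad: 0 = folded up, upright along the rail; 1.571 = folded down level, pointing out along -x of the hook, on a firm stop that carries the load. Stiff hinge (0.03 N m, about 0.5 N at the tip) stays where it is left; starts between 0 and 0.12. Folded, its tip is 15 mm above the shelf's top and can be pinched by its sides from above and led round the hinge.
- spare_arm_grip (a point): Point in the middle of the spare arm, 64 mm from the hinge axis; moves with the arm. The arm is a straight steel bar 10 mm wide (along y) and 8 mm thick, reaching 80 mm from the axis; its last 8 mm bear a prong, also 10 mm wide, that rises 12 mm above the bar's upper face when level and points at the base plate when folded.
- opener_hook: The hook from which the bottle opener hangs at the start: same make, axes and origin (on the hinge axis) as spare_hook.
- opener_arm (a joint): Angle of the opener hook's arm, rad, as spare_arm (0 = folded up flat, 1.571 = level); it starts at 1.571.
- opener_arm_grip (a point): Point in the middle of the opener hook's arm, 64 mm from the hinge axis; moves with the arm.
- opener: Flat light-grey plastic bar-type bottle opener, 157 mm long, 9 mm thick, about 70 g, hanging upright from the bar by its eye. Origin in the middle of the eye; x is the thickness (towards the wall as it hangs), y the width, z up its length. Below the upper head a handle 27 mm wide, then a lower head 44 mm wide that ends 132 mm below the origin.
- opener_eye (a point): Middle of the opener's eye, 30 wide (y) x 34 mm high (z), through along x. Around it the upper head is a frame 44 mm wide with straight upright sides, from 25 mm above to 27 mm below this point: grip it there from above, a finger on each side of the bar. Hanging, this point is 13 mm below the hinge axis and, at the start, 45 to 60 mm in front of it.
- keyring_hook: Third hook, same make, axes and origin, at the end of the rail, arm level; the keyring hangs on it. Leave alone.
- keyring_ring (a point): Centre of the 42 mm steel ring of the metal keyring (fob and keys reach 78 mm below it, up to 45 mm wide). Bystander, loose on its hook, 45 to 60 mm in front of its hinge axis.
- remote_mid (a point): Centre of the beige air-conditioner remote, 150 x 46 x 20 mm, lying along the shelf. Bystander, loose.
- coaster_mid (a point): Centre of the square stone coaster, 90 x 90 x 10 mm, on the shelf. Bystander, loose.
- tray_mid (a point): Centre of the clear acrylic tray, 150 x 90 x 26 mm, on the shelf. Bystander, loose.
Mind the look-alikes: they are no part of the job. There is more than one size of the opener; the job needs the middle-sized.

How it is judged:
By the outcome, as a careful person would: the job done as asked, in the order asked, and still so for the second after the job is handed in, with the robot touching nothing.
It also fails if it takes over 53 s, if anything falls off the work surface, if the arm or the gripper's body presses on something with over 40 N, if the wrist force passes 120 N, or if a joint passes its speed limit or range.

## Working session

There is one attempt and no reset: what is moved stays moved. The work goes in short steps, Python scripts to look and compute and a shell command to move; the robot and the scene stay as the last step left them, time stands still between calls to the robot, and variables do not carry over. Pictures are saved under pics/ and viewed, at most 11 in all, crops included, and the job is handed in when it is done.

```bash
ls; mkdir -p pics
cat > h.py <<'E'
from plant import *
import numpy as np, cv2
from scipy.spatial.transform import Rotation as R
def snap(n,f):
    im=get_image(n); cv2.imwrite(f,im["pixels"][:,:,::-1]); im2={k:v for k,v in im.items() if k!="pixels"}
    np.save(f"cal_{n}.npy",im2,allow_pickle=True); return im
def cal(n): return np.load(f"cal_{n}.npy",allow_pickle=True).item()
def ray(n,u,v):
    c=cal(n); x=(u-c["cx"])/c["fx"]; y=(v-c["cy"])/c["fy"]; rd=np.hypot(x,y); r=rd
    for _ in range(50): r=rd/(1+c["k1"]*r*r)
    s=r/rd if rd>0 else 1
    M=R.from_rotvec(c["rvec"]).as_matrix(); o=-M.T@np.array(c["tvec"])
    return o, M.T@np.array([x*s,y*s,1])
def atz(n,u,v,z):
    o,d=ray(n,u,v); return o+d*(z-o[2])/d[2]
def proj(n,P):
    c=cal(n); M=R.from_rotvec(c["rvec"]).as_matrix(); p=M@np.array(P)+np.array(c["tvec"])
    a=p[:2]/p[2]; a=a*(1+c["k1"]*(a@a)); return np.array([a[0]*c["fx"]+c["cx"],a[1]*c["fy"]+c["cy"]]).round(1)
def tri(a,b):
    (o1,d1),(o2,d2)=ray(*a),ray(*b); A=np.stack([d1,-d2],1); t=np.linalg.lstsq(A,o2-o1,rcond=None)[0]
    p,q=o1+t[0]*d1,o2+t[1]*d2; return (p+q)/2,np.linalg.norm(p-q)
E
python3 - <<'E'
from h import *
for n in("scene","top"):
    snap(n,f"pics/{n}0.png"); o,d=ray(n,320,200); print(n,o.round(3),d.round(3),cal(n)["fx"],cal(n)["k1"])
s=get_state(); print(s)
E
```

```text
pics
scene [1.235 0.101 0.599] [-0.827  0.176 -0.533] 453.5231518642781 -0.019263380493092692
top [0.411 0.235 0.991] [ 0.211  0.035 -0.977] 419.87345491867734 -0.026443233484946642
{'time_s': 0.1, 'q': array([ 1.06481179,  0.33382589,  0.03988636,  1.46616037, -0.01337244,
        1.3432883 , -0.05852289]), 'qd': array([ 0.00038623, -0.00113931,  0.00032195, -0.00277225,  0.00127131,
       -0.00018633, -0.00194544]), 'tau': array([ 4.77270631e-03, -6.60019255e+01,  1.37070291e+00, -4.06477225e+01,
        1.71622890e-02,  9.01631109e-03,  3.29035504e-05]), 'ee_pos': array([ 0.25698241, -0.5966106 ,  0.23053066]), 'ee_rot': array([-3.07552047e+00, -6.34237063e-01,  6.40036670e-04]), 'contact_force': array([-0.47740751,  0.78830566, -0.06720931]), 'wrist_torque': array([-0.02904432, -0.0535143 , -0.01555719]), 'finger_force': 0.0, 'gripper_width': 0.08563150394124683}
```

View pics/scene0.png

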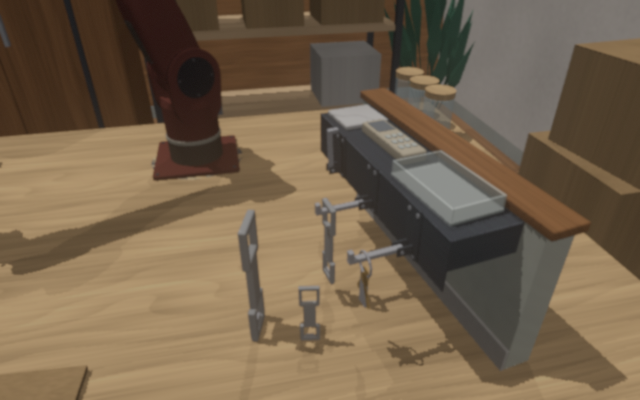

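View pics/top0.png

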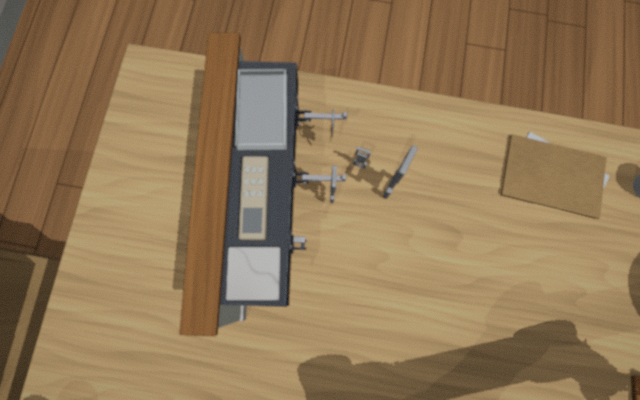

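The scene shows three openers: a large one at (250,275), a small one at (310,312), and one hanging at (328,240). The hanging one is between the other two in size, so it is the middle-sized one. The keyring is at (363,280) and the folded spare hook at (332,148). I'll confirm in one enlarged crop.

Run:
```python
from h import *
s=cv2.imread("pics/scene0.png")[120:320,230:430]; t=cv2.imread("pics/top0.png")[50:310,220:420]
cv2.imwrite("pics/c1.png",cv2.resize(s,(600,600),interpolation=cv2.INTER_CUBIC))
cv2.imwrite("pics/c2.png",cv2.resize(t,(460,598),interpolation=cv2.INTER_CUBIC))
for p in [(0,0,0),(.5,0,0),(0,.5,0)]: print(p,proj("top",p),proj("scene",p))
```

```text
(0, 0, 0) [393.5 506.6] [197.7 157.3]
(0.5, 0, 0) [424.5 271.6] [194.8 267.6]
(0, 0.5, 0) [163.6 460.5] [362.4 141.4]
```

View pics/c1.png

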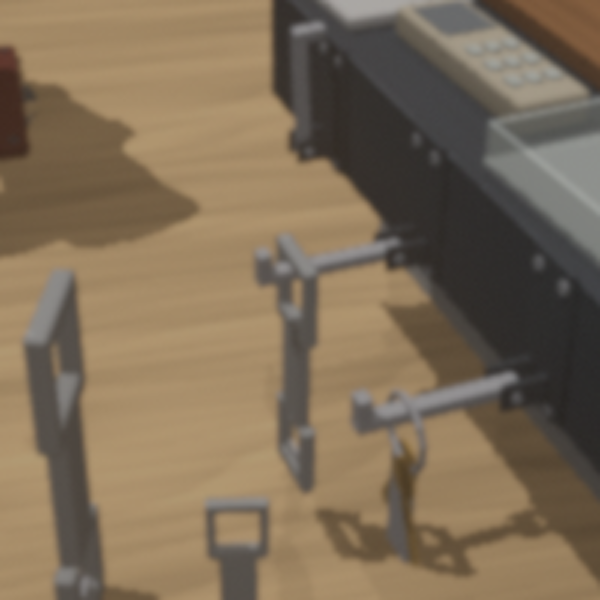

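View pics/c2.png

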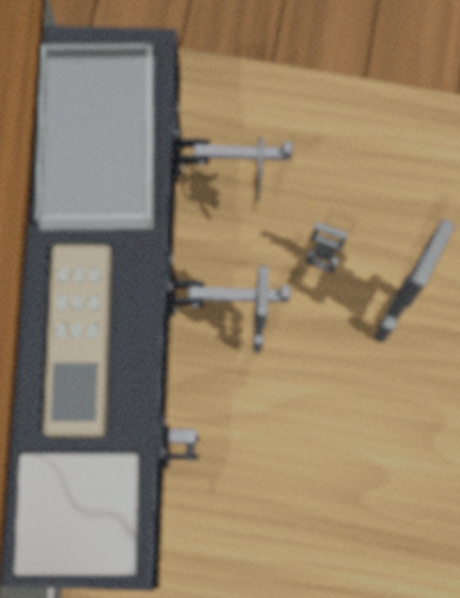

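The crops confirm it: the middle-sized opener hangs on the middle hook (scene 326,205; top 334,177). The folded spare hook has its tip at scene (333,129) and top (300,239). The keyring hook's prong is at top (344,115). Now I'll fit the poses.

Run:
```python
from h import *
from scipy.optimize import least_squares
T=lambda u,v:("top",220+u/2.3,50+v/2.3)
S=lambda u,v:("scene",230+u/3,120+v/3)
print("corners",atz(*T(178,32),.255),atz(*T(157,588),.255))
print("open tip",tri(T(285,292),S(263,250))); print("key tip",tri(T(286,149),S(362,395))); print("spare tip",tri(T(183,436),S(308,28)))
print("opener top mid",tri(T(262,293),S(298,255)))
# params x0,y0,yaw, so,sk,ss, ang
def W(p,l):
    c,s=np.cos(p[2]),np.sin(p[2]); return np.array([p[0]+c*l[0]-s*l[1],p[1]+s*l[0]+c*l[1],l[2]])
def tip(p,k,a,e=.076,h=.016): # e along bar, h off upper face
    return [-.022-e*np.sin(a)+h*np.cos(a), p[k], .19+e*np.cos(a)+h*np.sin(a)]
def res(p):
    r=[]
    for o,l in [(T(285,292),tip(p,3,np.pi/2)),(S(263,250),tip(p,3,np.pi/2)),(T(286,149),tip(p,4,np.pi/2)),(S(362,395),tip(p,4,np.pi/2)),
      (T(183,436),tip(p,5,p[6],.08,.006)),(S(308,28),tip(p,5,p[6],.08,.006)),(T(178,32),[0,-.23,.255]),(T(157,588),[0,.23,.255])]:
        r+=list(proj(o[0],W(p,l))-o[1:])
    return np.array(r)
f=least_squares(res,[.5,.3,1.57,0,-.12,.12,.05],diff_step=1e-3)
print(f.x.round(4),f.fun.round(1)); np.save("fit.npy",f.x)
p=f.x
for k,n in((3,"opener"),(5,"spare"),(4,"key")): print(n,"axis",W(p,[-.022,p[k],.19]).round(4))
print("grip spare now",W(p,[-.022-.064*np.sin(p[6]),p[5],.19+.064*np.cos(p[6])]).round(4))
```

```text
corners [0.82738075 0.35251399 0.255     ] [0.37883335 0.28195059 0.255     ]
open tip (array([0.63369248, 0.22566711, 0.20561499]), np.float64(0.0002985001968879112))
key tip (array([0.76208022, 0.24576902, 0.2036887 ]), np.float64(0.0012382710655605685))
spare tip (array([0.49182965, 0.2834827 , 0.26826389]), np.float64(0.0003573340226332992))
opener top mid (array([0.63149033, 0.24507964, 0.19829154]), np.float64(0.0005078572609402221))
[ 0.6076  0.3201  1.7314 -0.0066 -0.1405  0.1205  0.0476] [ 0.4  1.9 -1.2 -1.3  0.4 -0.3  0.5 -1.4  1.1  0.  -1.3 -0.8 -1.5 -3.7
 -0.6 -1.2]
opener axis [0.6177 0.2994 0.19  ]
spare axis [0.4922 0.2791 0.19  ]
key axis [0.7498 0.3208 0.19  ]
grip spare now [0.4926 0.2761 0.2539]
```

Run:
```python
from h import *
T=lambda u,v:("top",220+u/2.3,50+v/2.3)
S=lambda u,v:("scene",230+u/3,120+v/3)
print("big top corner",tri(T(447,225),S(65,275)),"other",tri(T(425,280),S(38,345)))
print("big low end", tri(T(383,333),("scene",256,336)))
print("small",tri(T(332,230),S(237,503)))
yaw=np.deg2rad(8.95); a=np.array([np.sin(yaw),-np.cos(yaw)]) # arm outward dir
for n,t in (("op",(.6337,.2257)),("key",(.7621,.2458))): print(n,np.array(t)-.076*a)
sp=np.array([.4918,.2835])
r=np.array([np.cos(yaw),np.sin(yaw)])
o=np.array([.6337,.2257])-.076*a
print("spare rel to opener axis: along",(sp-o)@r,"out",(sp-o)@a)
im=cv2.imread("pics/top0.png"); im2=cv2.imread("pics/scene0.png")
s=o-r*((o-sp)@r)
def L(base,d,w,z): return np.r_[base+a*d+r*w,z]
for I,n in((im,"top"),(im2,"scene")):
  I=I; K=3
  x0,y0=(280,80) if n=="top" else (310,110)
  C=cv2.resize(I[y0:y0+180,x0:x0+130],None,fx=K,fy=K,interpolation=cv2.INTER_CUBIC)
  q=lambda P:tuple(int(v) for v in (proj(n,P)-[x0,y0]+.5)*K)
  for pts in ([L(o,.007,w,.194) for w in(-.005,.005)],):pass
  def line(P,Q,c=(0,0,255)): cv2.line(C,q(P),q(Q),c,1)
  for w in(-.005,.005): line(L(o,0,w,.194),L(o,.08,w,.194)); line(L(s,.004,w,.19),L(s,.004,w,.27))
  line(L(s,.004,-.005,.27),L(s,.004,.005,.27)); line(L(s,-.016,-.005,.27),L(s,-.016,.005,.27))
  for b in(s,o):
    for w in(-.017,.017): line(L(b,-.018,w,.173),L(b,-.018,w,.259),(0,255,0))
    line(L(b,-.018,-.017,.173),L(b,-.018,.017,.173),(0,255,0))
    line(L(b,-.018,-.017,.259),L(b,-.018,.017,.259),(0,255,0))
  cv2.imwrite(f"pics/ov_{n}.png",C)
a1,b1=cv2.imread("pics/ov_top.png"),cv2.imread("pics/ov_scene.png")
cv2.imwrite("pics/ov.png",np.hstack([a1,b1]))
```

```text
big top corner (array([0.70048201, 0.11218527, 0.24970019]), np.float64(0.011243143852086834)) other (array([0.67071445, 0.10492193, 0.18846836]), np.float64(0.0065201502220931925))
big low end (array([ 0.67437929,  0.10707114, -0.03170311]), np.float64(0.0067189358973244635))
small (array([0.72771859, 0.19116039, 0.11585189]), np.float64(0.0006894336848812687))
op [0.62187649 0.30077466]
key [0.75027649 0.32087466]
spare rel to opener axis: along -0.13118020398756186 out -0.0031719905129438484
```

View pics/ov.png

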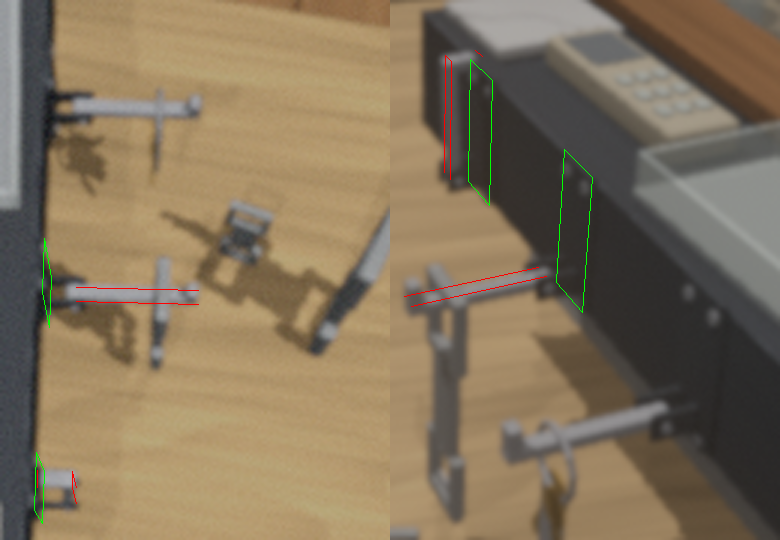

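The overlay agrees to within about 2 px. The opener hinge is at about (0.622, 0.301), the spare hinge at about (0.492, 0.280), and the rail yaw is 8.95°. Now to approach the spare hook.

```bash
python3 -m jog '[{"claw":0,"dp":[0.025,0.033,0.011],"yaw":3.3},{"claw":0,"dp":[0.025,0.033,0.011],"yaw":3.3},{"claw":0,"dp":[0.025,0.033,0.011],"yaw":3.3},{"claw":0,"dp":[0.025,0.033,0.011],"yaw":3.3},{"claw":0,"dp":[0.025,0.033,0.011],"yaw":3.3},{"claw":0,"dp":[0.025,0.033,0.011],"yaw":3.3},{"claw":0,"dp":[0.025,0.033,0.011],"yaw":3.3},{"claw":0,"dp":[0.025,0.033,0.011],"yaw":3.3},{"claw":0,"dp":[0.025,0.033,0.011],"yaw":3.3},{"claw":0,"dp":[0.025,0.033,0.011],"yaw":3.3},{"claw":0,"dp":[0.025,0.033,0.011],"yaw":3.3},{"claw":0,"dp":[0.025,0.033,0.011],"yaw":3.3}]' 30
python3 -m jog '[{"claw":0,"dp":[-0.006,0.043,0],"yaw":3.3},{"claw":0,"dp":[-0.006,0.043,0],"yaw":3.3},{"claw":0,"dp":[-0.006,0.043,0],"yaw":3.3},{"claw":0,"dp":[-0.006,0.043,0],"yaw":3.3},{"claw":0,"dp":[-0.006,0.043,0],"yaw":3.3},{"claw":0,"dp":[-0.006,0.043,0],"yaw":3.3},{"claw":0,"dp":[-0.006,0.043,0],"yaw":3.3},{"claw":0,"dp":[-0.006,0.043,0],"yaw":3.3},{"claw":0,"dp":[-0.006,0.043,0],"yaw":3.3},{"claw":0,"dp":[-0.006,0.043,0],"yaw":3.3},{"claw":0,"dp":[-0.006,0.043,0],"yaw":3.3},{"claw":0,"dp":[0,0,0],"yaw":0},{"claw":0,"dp":[0,0,0],"yaw":0}]'
cat >> h.py <<'E'
def st():
    s=get_state(); y=R.from_rotvec(s["ee_rot"]).as_matrix()
    print(round(s["time_s"],2),"tcp",s["ee_pos"].round(4),"yawY",np.degrees(np.arctan2(y[1,1],y[0,1])).round(2),"z",y[:,2].round(3),"F",s["contact_force"].round(1),"w",round(s["gripper_width"],4),"ff",round(s["finger_force"],1))
E
python3 -c "
from h import *
st()"
```

```text
time_s: 1.3
ee_pos: [0.5577, -0.1995, 0.3635]
ee_rot: [-2.678, -1.642, 0.001]
contact_force: [1.1, -0.2, -0.1]
gripper_width: 0.0856
finger_force: 0.0
time_s: 2.6
ee_pos: [0.4906, 0.2731, 0.3628]
ee_rot: [-2.033, -2.394, 0.001]
contact_force: [1.1, -0.1, -0.6]
gripper_width: 0.0852
finger_force: 0.0
2.6 tcp [0.4906 0.2731 0.3628] yawY 9.35 z [-0.001 -0.    -1.   ] F [ 1.1 -0.1 -0.6] w 0.0852 ff 0.0
```

```bash
python3 -m jog '[{"claw":0,"dp":[0.002,0.004,-0.03],"yaw":-0.4},{"claw":0,"dp":[0,0,-0.03],"yaw":0},{"claw":0,"dp":[0,0,-0.028],"yaw":0},{"claw":0,"dp":[0,0,-0.02],"yaw":0},{"claw":0,"dp":[0,0,-0.02],"yaw":0},{"claw":0.5,"dp":[0,0,0],"yaw":0},{"claw":0.7,"dp":[0,0,0],"yaw":0},{"claw":0.8,"dp":[0,0,0],"yaw":0},{"claw":1,"dp":[0,0,0],"yaw":0},{"claw":1,"dp":[0,0,0],"yaw":0},{"claw":1,"dp":[0,0,0],"yaw":0},{"claw":1,"dp":[0,0,0],"yaw":0},{"claw":1,"dp":[0,0,0],"yaw":0}]' 25
python3 -c "
from h import *
st()"
```

```text
time_s: 3.9
ee_pos: [0.493, 0.2762, 0.2361]
ee_rot: [2.044, 2.385, 0.0]
contact_force: [-3.0, -1.5, 6.2]
gripper_width: 0.0098
finger_force: 27.1
3.9 tcp [0.493  0.2762 0.2361] yawY 8.82 z [ 0. -0. -1.] F [-3.  -1.5  6.2] w 0.0098 ff 27.1
```

```bash
python3 -m jog '[{"claw":1,"dp":[0.0016,-0.010,-0.0012],"yaw":0},{"claw":1,"dp":[0.0015,-0.0097,-0.0028],"yaw":0},{"claw":1,"dp":[0.0014,-0.0091,-0.0044],"yaw":0},{"claw":1,"dp":[0.0013,-0.0083,-0.0058],"yaw":0},{"claw":1,"dp":[0.0012,-0.0073,-0.007],"yaw":0},{"claw":1,"dp":[0.001,-0.0061,-0.0081],"yaw":0}]' 25
python3 -m jog '[{"claw":1,"dp":[0.0008,-0.0048,-0.009],"yaw":0},{"claw":1,"dp":[0.0005,-0.0033,-0.0097],"yaw":0},{"claw":1,"dp":[0.0003,-0.0016,-0.0088],"yaw":0},{"claw":1,"dp":[0,-0.0004,-0.007],"yaw":0},{"claw":1,"dp":[0,0,-0.001],"yaw":0},{"claw":1,"dp":[0,0,0],"yaw":0}]' 25
python3 -c "
from h import *
st(); snap('scene','pics/s1.png')"
```

```text
time_s: 4.5
ee_pos: [0.5009, 0.2242, 0.2056]
ee_rot: [2.045, 2.385, -0.002]
contact_force: [-3.8, 0.1, 4.1]
gripper_width: 0.0094
finger_force: 27.5
time_s: 5.1
ee_pos: [0.5026, 0.2129, 0.1696]
ee_rot: [2.046, 2.383, -0.006]
contact_force: [-2.8, -6.0, 1.2]
gripper_width: 0.0095
finger_force: 28.6
5.1 tcp [0.5026 0.2129 0.1696] yawY 8.7 z [-0.002 -0.003 -1.   ] F [-2.8 -6.   1.2] w 0.0095 ff 28.6
```

```bash
python3 -m jog '[{"claw":1,"dp":[0,0,-0.001],"yaw":0},{"claw":1,"dp":[0,0,-0.001],"yaw":0},{"claw":1,"dp":[0,0,0],"yaw":0}]' 25
python3 -m jog '[{"claw":1,"dp":[0,0,-0.001],"yaw":0},{"claw":1,"dp":[0,0,0],"yaw":0}]' 25
python3 - <<'E'
from h import *
im=snap('scene','pics/s1.png')['pixels'][:,:,::-1]
cv2.imwrite('pics/s1c.png',cv2.resize(im[100:280,260:430],None,fx=3,fy=3,interpolation=cv2.INTER_CUBIC))
E
```

```text
time_s: 5.45
ee_pos: [0.5026, 0.2129, 0.1679]
ee_rot: [2.046, 2.383, -0.005]
contact_force: [-3.2, -6.3, 3.2]
gripper_width: 0.0096
finger_force: 28.9
time_s: 5.65
ee_pos: [0.5026, 0.2129, 0.167]
ee_rot: [2.046, 2.383, -0.005]
contact_force: [-3.9, -6.4, 3.2]
gripper_width: 0.0093
finger_force: 29.1
```

View pics/s1c.png

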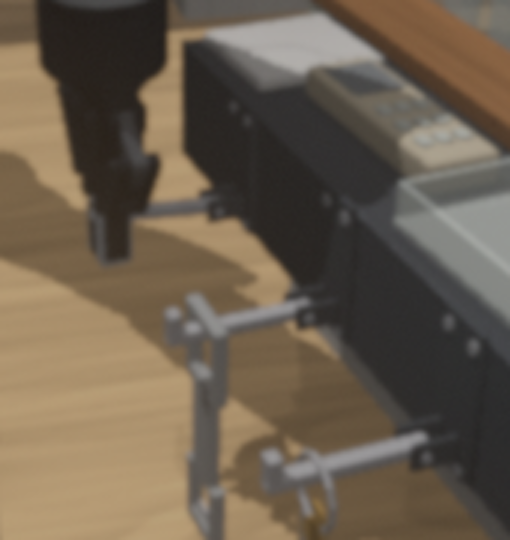

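The picture shows the spare arm gripped at about level (crop 110,220 to 220,205), with the opener and keyring undisturbed. I'll press on until the stop resists.

```bash
for i in 1; do python3 -m jog '[{"claw":1,"dp":[0,0,-0.001],"yaw":0},{"claw":1,"dp":[0,0,-0.001],"yaw":0},{"claw":1,"dp":[0,0,0],"yaw":0}]' 40; done
python3 -m jog '[{"claw":1,"dp":[0,0,-0.001],"yaw":0},{"claw":1,"dp":[0,0,-0.001],"yaw":0},{"claw":1,"dp":[0,0,0],"yaw":0}]' 40
```

```text
time_s: 6.0
ee_pos: [0.5026, 0.213, 0.1651]
ee_rot: [2.046, 2.383, -0.005]
contact_force: [-3.6, -7.1, 3.9]
gripper_width: 0.0098
finger_force: 39.7
time_s: 6.3
ee_pos: [0.5026, 0.2133, 0.1631]
ee_rot: [2.046, 2.383, -0.005]
contact_force: [-4.1, -5.9, 4.0]
gripper_width: 0.0096
finger_force: 40.0
```

```bash
python3 -m jog '[{"claw":0.6,"dp":[0,0,0],"yaw":0},{"claw":0.3,"dp":[0,0,0],"yaw":0},{"claw":0.3,"dp":[0,0,0.02],"yaw":0},{"claw":0.3,"dp":[0,0,0.04],"yaw":0},{"claw":0.2,"dp":[0,0,0.04],"yaw":0},{"claw":0.2,"dp":[0.02,-0.02,0.04],"yaw":0},{"claw":0.2,"dp":[0.04,-0.02,0],"yaw":0}]' 40
python3 - <<'E'
from h import *
st()
im=snap('scene','pics/s2.png')['pixels'][:,:,::-1].copy()
K=4;x0,y0=280,130
C=cv2.resize(im[y0:y0+110,x0:x0+110],None,fx=K,fy=K,interpolation=cv2.INTER_CUBIC)
yaw=np.deg2rad(8.95); a=np.array([np.sin(yaw),-np.cos(yaw)]); r=np.array([np.cos(yaw),np.sin(yaw)])
o=np.array([.6219,.3008]); s=o-.1312*r
for b,angs in((s,(1.45,1.571)),(o,(1.571,))):
  for t,c in zip(angs[::-1],((0,0,255),(0,255,0))):
    P=lambda d,h:np.r_[b+a*(d*np.sin(t)-h*np.cos(t))+r*.005,.19+d*np.cos(t)+h*np.sin(t)]
    q=[tuple(int(v) for v in (proj("scene",P(*e))-[x0,y0]+.5)*K) for e in((.01,.004),(.072,.004),(.072,.016),(.08,.016),(.08,-.004),(.01,-.004))]
    cv2.polylines(C,[np.array(q)],False,c,1)
cv2.imwrite('pics/s2c.png',C)
E
```

```text
time_s: 7.0
ee_pos: [0.564, 0.1776, 0.3109]
ee_rot: [2.036, 2.384, 0.013]
contact_force: [1.4, 1.5, 0.8]
gripper_width: 0.0687
finger_force: 0.0
7.0 tcp [0.564  0.1776 0.3109] yawY 9.01 z [ 0.01   0.002 -1.   ] F [1.4 1.5 0.8] w 0.0687 ff 0.0
```

View pics/s2c.png

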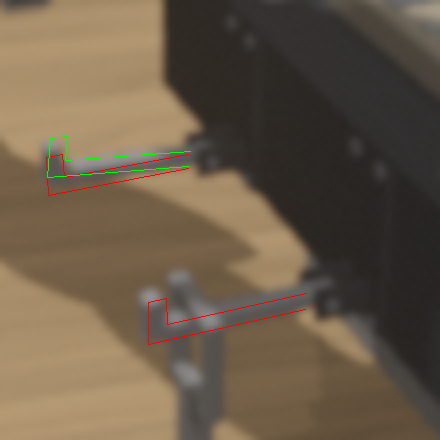

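The spare looks level or just short of it, so I'll check by pressing on the bar from above with shut fingers.

```bash
python3 -m jog '[{"claw":0.7,"dp":[-0.032,0.026,-0.01],"yaw":0},{"claw":1,"dp":[-0.032,0.026,-0.025],"yaw":0},{"claw":1,"dp":[0,0,-0.04],"yaw":0},{"claw":1,"dp":[0,0,-0.02],"yaw":0},{"claw":1,"dp":[0,0,0],"yaw":0},{"claw":1,"dp":[0,0,0],"yaw":0}]' 25
python3 -c "
from h import *
st()"
```

```text
time_s: 7.65
ee_pos: [0.4991, 0.2275, 0.209]
ee_rot: [-2.044, -2.385, -0.0]
contact_force: [-0.1, -0.8, 0.5]
gripper_width: 0.0001
finger_force: 0.0
7.65 tcp [0.4991 0.2275 0.209 ] yawY 8.8 z [ 0.  0. -1.] F [-0.1 -0.8  0.5] w 0.0001 ff 0.0
```

```bash
python3 -m jog '[{"claw":1,"dp":[0,0,-0.005],"yaw":0},{"claw":1,"dp":[0,0,-0.005],"yaw":0},{"claw":1,"dp":[0,0,0],"yaw":0}]'
python3 -m jog '[{"claw":1,"dp":[0,0,-0.002],"yaw":0},{"claw":1,"dp":[0,0,-0.001],"yaw":0}]'
python3 -m jog '[{"claw":1,"dp":[0,0,-0.001],"yaw":0},{"claw":1,"dp":[0,0,-0.001],"yaw":0}]'
```

```text
time_s: 7.95
ee_pos: [0.4988, 0.2274, 0.1983]
ee_rot: [-2.045, -2.385, 0.0]
contact_force: [0.2, 0.1, -0.5]
gripper_width: -0.0001
finger_force: 0.0
time_s: 8.15
ee_pos: [0.4989, 0.2275, 0.1956]
ee_rot: [2.044, 2.385, 0.0]
contact_force: [-0.2, -0.5, -0.8]
gripper_width: -0.0003
finger_force: 0.1
time_s: 8.35
ee_pos: [0.499, 0.2275, 0.1939]
ee_rot: [2.044, 2.385, 0.001]
contact_force: [-2.7, -2.9, 10.8]
gripper_width: -0.0003
finger_force: 5.3
```

The bar resists firmly at z = 0.194 (10.8 N), so the spare arm is on its stop and level. Next, the opener.

```bash
python3 -m jog '[{"claw":1,"dp":[0,0,0.05],"yaw":0},{"claw":0.5,"dp":[0,0,0.05],"yaw":0},{"claw":0,"dp":[0.033,0.0045,0.01],"yaw":0},{"claw":0,"dp":[0.033,0.0045,0],"yaw":0},{"claw":0,"dp":[0.033,0.0045,0],"yaw":0},{"claw":0,"dp":[0.033,0.0045,0],"yaw":0},{"claw":0,"dp":[0,0,-0.03],"yaw":0},{"claw":0,"dp":[0,0,0],"yaw":0},{"claw":0,"dp":[0,0,0],"yaw":0}]' 20
python3 -c "
from h import *
st()"
```

```text
time_s: 9.25
ee_pos: [0.6301, 0.2454, 0.2734]
ee_rot: [-2.043, -2.385, 0.002]
contact_force: [-0.7, -1.7, 0.2]
gripper_width: 0.0853
finger_force: 0.0
9.25 tcp [0.6301 0.2454 0.2734] yawY 8.83 z [-0.002 -0.    -1.   ] F [-0.7 -1.7  0.2] w 0.0853 ff 0.0
```

```bash
python3 -m jog '[{"claw":0,"dp":[0.0005,0,-0.03],"yaw":0},{"claw":0,"dp":[0,0,-0.03],"yaw":0},{"claw":0,"dp":[0,0,-0.02],"yaw":0},{"claw":0,"dp":[0,0,-0.02],"yaw":0},{"claw":0,"dp":[0,0,-0.016],"yaw":0},{"claw":0.2,"dp":[0,0,0],"yaw":0},{"claw":0.35,"dp":[0,0,0],"yaw":0},{"claw":0.42,"dp":[0,0,0],"yaw":0},{"claw":0.48,"dp":[0,0,0],"yaw":0},{"claw":0.6,"dp":[0,0,0],"yaw":0},{"claw":0.8,"dp":[0,0,0],"yaw":0},{"claw":0.8,"dp":[0,0,0],"yaw":0}]' 30
python3 -c "
from h import *
st()"
```

```text
time_s: 10.45
ee_pos: [0.6319, 0.2459, 0.1589]
ee_rot: [2.044, 2.385, 0.003]
contact_force: [0.8, 0.7, 6.7]
gripper_width: 0.0434
finger_force: 31.5
10.45 tcp [0.6319 0.2459 0.1589] yawY 8.8 z [ 0.002  0.001 -1.   ] F [0.8 0.7 6.7] w 0.0434 ff 31.5
```

```bash
python3 -m jog '[{"claw":0.8,"dp":[0,0,0.005],"yaw":0},{"claw":0.8,"dp":[0,0,0.007],"yaw":0},{"claw":0.8,"dp":[0,0,0.007],"yaw":0},{"claw":0.8,"dp":[0,0,0],"yaw":0},{"claw":0.8,"dp":[0,0,0],"yaw":0}]' 35
python3 - <<'E'
from h import *
st()
im=snap('scene','pics/s3.png')['pixels'][:,:,::-1].copy()
cv2.imwrite('pics/s3c.png',cv2.resize(im[150:320,270:430],None,fx=3.5,fy=3.5,interpolation=cv2.INTER_CUBIC))
E
```

```text
time_s: 10.95
ee_pos: [0.6313, 0.2455, 0.1767]
ee_rot: [2.044, 2.385, 0.0]
contact_force: [0.1, 0.5, -1.2]
gripper_width: 0.0436
finger_force: 35.7
10.95 tcp [0.6313 0.2455 0.1767] yawY 8.81 z [ 0.  0. -1.] F [ 0.1  0.5 -1.2] w 0.0436 ff 35.7
```

View pics/s3c.png

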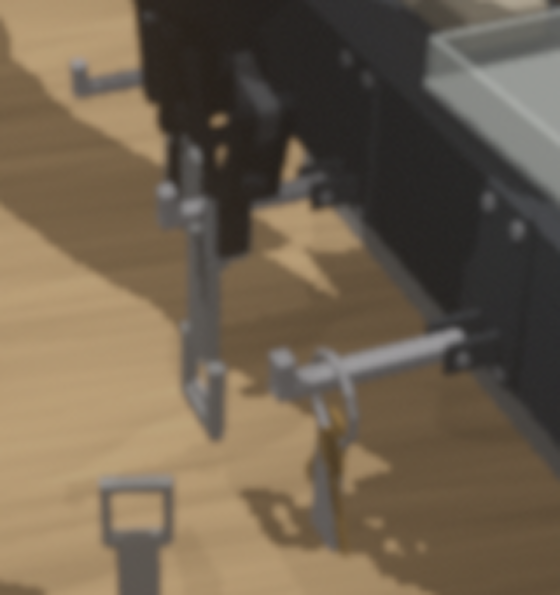

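The opener is lifted about 18 mm and hangs straight (crop 205,200 to 215,435), free of the bar and with the force near zero. The eye is between the prong's top and the bar's underside, so I'll slide it out and across.

```bash
python3 -m jog '[{"claw":0.8,"dp":[0.0012,-0.008,0],"yaw":0},{"claw":0.8,"dp":[0.0016,-0.01,0],"yaw":0},{"claw":0.8,"dp":[0.0016,-0.01,0],"yaw":0},{"claw":0.8,"dp":[0.0016,-0.01,0],"yaw":0},{"claw":0.8,"dp":[0.0018,-0.0114,0],"yaw":0},{"claw":0.8,"dp":[0,0,0],"yaw":0}]' 35
python3 -m jog '[{"claw":0.8,"dp":[-0.0096,-0.0014,0],"yaw":0},{"claw":0.8,"dp":[-0.02,-0.003,0],"yaw":0},{"claw":0.8,"dp":[-0.02,-0.003,0],"yaw":0},{"claw":0.8,"dp":[-0.02,-0.0032,0],"yaw":0},{"claw":0.8,"dp":[-0.02,-0.0032,0],"yaw":0},{"claw":0.8,"dp":[-0.02,-0.0032,0],"yaw":0},{"claw":0.8,"dp":[-0.012,-0.002,0],"yaw":0},{"claw":0.8,"dp":[-0.008,-0.0014,0],"yaw":0},{"claw":0.8,"dp":[0,0,0],"yaw":0},{"claw":0.8,"dp":[0,0,0],"yaw":0},{"claw":0.8,"dp":[0,0,0],"yaw":0}]' 35
python3 - <<'E'
from h import *
st()
yaw=np.deg2rad(8.95); a=np.array([np.sin(yaw),-np.cos(yaw)]); r=np.array([np.cos(yaw),np.sin(yaw)])
s=np.array([.6219,.3008])-.1312*r; p=get_state()["ee_pos"][:2]-s; print("out",p@a,"along",p@r)
im=snap('scene','pics/s4.png')['pixels'][:,:,::-1].copy()
t=snap('top','pics/t4.png')['pixels'][:,:,::-1].copy()
A=cv2.resize(im[130:310,250:350],None,fx=3,fy=3,interpolation=cv2.INTER_CUBIC)
B=cv2.resize(t[150:330,280:390],None,fx=3,fy=3,interpolation=cv2.INTER_CUBIC)
cv2.imwrite('pics/s4c.png',np.hstack([A,B]))
E
```

```text
time_s: 11.6
ee_pos: [0.6399, 0.193, 0.1764]
ee_rot: [2.048, 2.381, -0.001]
contact_force: [0.8, -1.2, -1.1]
gripper_width: 0.0434
finger_force: 35.6
time_s: 12.7
ee_pos: [0.5101, 0.1757, 0.1765]
ee_rot: [-2.045, -2.385, -0.001]
contact_force: [0.6, -0.4, -1.1]
gripper_width: 0.0433
finger_force: 35.8
12.7 tcp [0.5101 0.1757 0.1765] yawY 8.79 z [ 0.  0. -1.] F [ 0.6 -0.4 -1.1] w 0.0433 ff 35.8
out 0.10612887659550142 along 0.0012588824107896634
```

View pics/s4c.png

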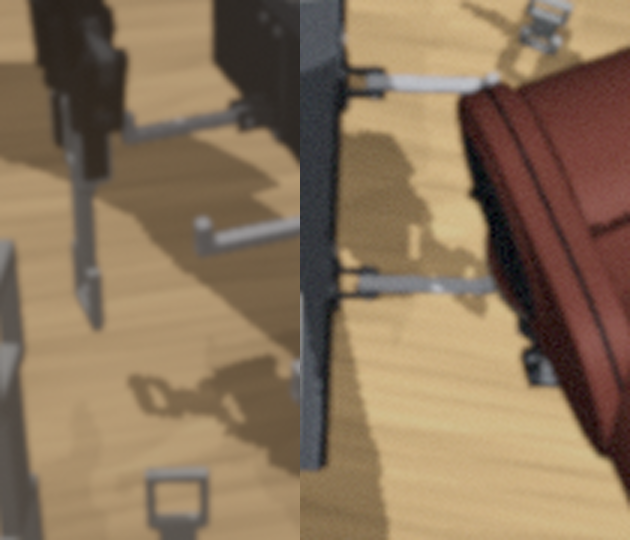

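The opener still hangs straight in the gripper, and the spare arm is level (top crop 360,284 to 495,287). A quick check of the spare bar's line before threading.

Run:
```python
from h import *
yaw=np.deg2rad(8.95); a=np.array([np.sin(yaw),-np.cos(yaw)]); r=np.array([np.cos(yaw),np.sin(yaw)])
s=np.array([.6219,.3008])-.1312*r
for u,v in((390,285),(440,285.5),(485,287),(390,83.5),(440,83),(480,82)):
    p=atz("top",280+(u-300)/3,150+v/3,.194); d=p[:2]-s; print(p.round(4),"out",(d@a).round(4),"along",(d@r).round(4))
```

```text
[0.4935 0.2668 0.194 ] out 0.0136 along -0.0009
[0.4988 0.2356 0.194 ] out 0.0452 along -0.0005
[0.503  0.2075 0.194 ] out 0.0737 along -0.0008
[0.6234 0.291  0.194 ] out 0.0099 along 0.1311
[0.6295 0.2588 0.194 ] out 0.0427 along 0.1322
[0.6349 0.2331 0.194 ] out 0.0689 along 0.1335
```

```bash
python3 -m jog '[{"claw":0.8,"dp":[-0.0032,0.0077,0],"yaw":0},{"claw":0.8,"dp":[-0.0016,0.01,0],"yaw":0},{"claw":0.8,"dp":[-0.0016,0.01,0],"yaw":0},{"claw":0.8,"dp":[-0.0016,0.01,0],"yaw":0},{"claw":0.8,"dp":[-0.0014,0.009,0],"yaw":0},{"claw":0.8,"dp":[-0.0008,0.0055,0],"yaw":0},{"claw":0.8,"dp":[0,0,0],"yaw":0},{"claw":0.8,"dp":[0,0,0],"yaw":0}]' 35
python3 -m jog '[{"claw":0.8,"dp":[0,0,-0.005],"yaw":0},{"claw":0.8,"dp":[0,0,-0.005],"yaw":0},{"claw":0.8,"dp":[0,0,-0.004],"yaw":0},{"claw":0.8,"dp":[0,0,-0.002],"yaw":0},{"claw":0.8,"dp":[0,0,0],"yaw":0},{"claw":0.8,"dp":[0,0,0],"yaw":0}]' 35
python3 -c "
from h import *
st()"
```

```text
time_s: 13.6
ee_pos: [0.4993, 0.2277, 0.1764]
ee_rot: [2.044, 2.385, -0.0]
contact_force: [0.3, 0.3, -0.8]
gripper_width: 0.0435
finger_force: 35.8
time_s: 14.2
ee_pos: [0.4993, 0.2279, 0.1605]
ee_rot: [-2.044, -2.385, -0.0]
contact_force: [0.1, 0.1, -0.9]
gripper_width: 0.0433
finger_force: 35.8
14.2 tcp [0.4993 0.2279 0.1605] yawY 8.8 z [-0.  0. -1.] F [ 0.1  0.1 -0.9] w 0.0433 ff 35.8
```

```bash
python3 -m jog '[{"claw":0.8,"dp":[0,0,-0.001],"yaw":0},{"claw":0.8,"dp":[0,0,-0.001],"yaw":0},{"claw":0.8,"dp":[0,0,0],"yaw":0}]' 25
python3 -m jog '[{"claw":0.8,"dp":[0,0,-0.001],"yaw":0},{"claw":0.8,"dp":[0,0,0],"yaw":0}]' 25
```

```text
time_s: 14.5
ee_pos: [0.4994, 0.228, 0.1589]
ee_rot: [2.044, 2.385, 0.0]
contact_force: [-2.0, -0.5, 2.1]
gripper_width: 0.0432
finger_force: 36.1
time_s: 14.7
ee_pos: [0.4996, 0.228, 0.1587]
ee_rot: [2.044, 2.385, 0.001]
contact_force: [-4.8, -2.6, 11.3]
gripper_width: 0.0433
finger_force: 36.9
```

The opener is seated on the bar. I'll release it and rise slowly.

```bash
python3 -m jog '[{"claw":0.8,"dp":[0,0,0.0005],"yaw":0},{"claw":0.4,"dp":[0,0,0],"yaw":0},{"claw":0.3,"dp":[0,0,0],"yaw":0},{"claw":0.1,"dp":[0,0,0],"yaw":0},{"claw":0,"dp":[0,0,0],"yaw":0},{"claw":0,"dp":[0,0,0],"yaw":0},{"claw":0,"dp":[0,0,0.01],"yaw":0},{"claw":0,"dp":[0,0,0.03],"yaw":0},{"claw":0,"dp":[0,0,0.05],"yaw":0},{"claw":0,"dp":[0,0,0.05],"yaw":0},{"claw":0,"dp":[0.04,0.006,0],"yaw":0},{"claw":0,"dp":[0.04,0.006,0],"yaw":0},{"claw":0,"dp":[0.0475,0.006,0],"yaw":0},{"claw":0,"dp":[0.004,-0.008,0],"yaw":0},{"claw":0,"dp":[0,0,0],"yaw":0},{"claw":0,"dp":[0,0,0],"yaw":0}]' 25
python3 - <<'E'
from h import *
st()
im=snap('scene','pics/s5.png')['pixels'][:,:,::-1].copy()
cv2.imwrite('pics/s5c.png',cv2.resize(im[120:310,260:430],None,fx=3,fy=3,interpolation=cv2.INTER_CUBIC))
E
```

```text
time_s: 16.3
ee_pos: [0.63, 0.2384, 0.2989]
ee_rot: [-2.044, -2.386, -0.001]
contact_force: [0.3, 0.8, 0.0]
gripper_width: 0.0857
finger_force: 0.0
16.3 tcp [0.63   0.2384 0.2989] yawY 8.84 z [ 0.     0.001 -1.   ] F [0.3 0.8 0. ] w 0.0857 ff 0.0
```

View pics/s5c.png

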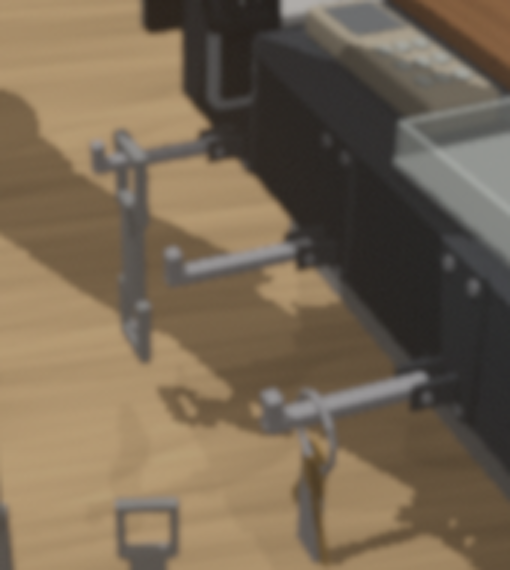

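The opener hangs by its eye on the spare hook (crop 125,135 to 140,355), and the freed hook at (170,265) is bare. Next I'll pinch its arm.

```bash
python3 -m jog '[{"claw":0,"dp":[0.003,-0.001,-0.04],"yaw":0},{"claw":0,"dp":[0,0,-0.04],"yaw":0},{"claw":0,"dp":[0,0,-0.028],"yaw":0},{"claw":0.3,"dp":[0,0,-0.02],"yaw":0},{"claw":0.5,"dp":[0,0,0],"yaw":0},{"claw":0.7,"dp":[0,0,0],"yaw":0},{"claw":0.8,"dp":[0,0,0],"yaw":0},{"claw":1,"dp":[0,0,0],"yaw":0},{"claw":1,"dp":[0,0,0],"yaw":0},{"claw":1,"dp":[0,0,0],"yaw":0},{"claw":1,"dp":[0,0,0],"yaw":0}]' 25
python3 -c "
from h import *
st()"
```

```text
time_s: 17.45
ee_pos: [0.6328, 0.2371, 0.1718]
ee_rot: [-2.044, -2.386, 0.001]
contact_force: [-8.6, -2.4, 8.4]
gripper_width: 0.0095
finger_force: 29.8
17.45 tcp [0.6328 0.2371 0.1718] yawY 8.82 z [-0.001 -0.001 -1.   ] F [-8.6 -2.4  8.4] w 0.0095 ff 29.8
```

```bash
python3 -m jog '[{"claw":1,"dp":[-0.001,0.0004,0.007],"yaw":0},{"claw":1,"dp":[-0.0003,0.0016,0.0088],"yaw":0},{"claw":1,"dp":[-0.0005,0.0033,0.0097],"yaw":0},{"claw":1,"dp":[-0.0008,0.0048,0.009],"yaw":0},{"claw":1,"dp":[-0.001,0.0061,0.0081],"yaw":0}]' 25
python3 -m jog '[{"claw":1,"dp":[-0.0012,0.0073,0.007],"yaw":0},{"claw":1,"dp":[-0.0013,0.0083,0.0058],"yaw":0},{"claw":1,"dp":[-0.0014,0.0091,0.0044],"yaw":0},{"claw":1,"dp":[-0.0015,0.0097,0.0028],"yaw":0},{"claw":1,"dp":[-0.0016,0.01,0.0012],"yaw":0},{"claw":1,"dp":[0,0,0],"yaw":0}]' 25
python3 -m jog '[{"claw":1,"dp":[-0.0004,0.0026,0],"yaw":0},{"claw":1,"dp":[0,0,0],"yaw":0}]' 25
```

```text
time_s: 17.95
ee_pos: [0.6302, 0.2527, 0.2133]
ee_rot: [2.045, 2.384, -0.002]
contact_force: [1.1, -1.5, -6.1]
gripper_width: 0.0097
finger_force: 31.2
time_s: 18.55
ee_pos: [0.6231, 0.2995, 0.235]
ee_rot: [2.042, 2.387, 0.003]
contact_force: [-1.2, -1.5, 1.8]
gripper_width: 0.0097
finger_force: 31.9
time_s: 18.75
ee_pos: [0.623, 0.3002, 0.235]
ee_rot: [2.044, 2.385, 0.001]
contact_force: [-2.1, -4.1, 4.8]
gripper_width: 0.0094
finger_force: 32.2
```

```bash
python3 -m jog '[{"claw":0.7,"dp":[0,0,0],"yaw":0},{"claw":0.5,"dp":[0,0,0],"yaw":0},{"claw":0.4,"dp":[0,0,0],"yaw":0},{"claw":0.4,"dp":[0,0,0.03],"yaw":0},{"claw":0.4,"dp":[0,0,0.04],"yaw":0},{"claw":0.6,"dp":[0.0031,-0.02,0],"yaw":0},{"claw":1,"dp":[0.0031,-0.02,0],"yaw":0},{"claw":1,"dp":[0,0,-0.03],"yaw":0},{"claw":1,"dp":[0,0,-0.025],"yaw":0},{"claw":1,"dp":[0,0,0],"yaw":0},{"claw":1,"dp":[0,0,0],"yaw":0}]' 25
python3 - <<'E'
from h import *
st()
im=snap('scene','pics/s6.png')['pixels'][:,:,::-1].copy()
yaw=np.deg2rad(8.95); a=np.array([np.sin(yaw),-np.cos(yaw)]); p=get_state()["ee_pos"][:2]-np.array([.623,.3005]); print("out",p@a)
E
```

```text
time_s: 19.85
ee_pos: [0.6289, 0.2603, 0.2492]
ee_rot: [-2.044, -2.385, 0.0]
contact_force: [-0.0, 0.8, 0.3]
gripper_width: -0.0001
finger_force: 0.0
19.85 tcp [0.6289 0.2603 0.2492] yawY 8.82 z [-0.  0. -1.] F [-0.   0.8  0.3] w -0.0001 ff 0.0
out 0.04028927241218684
```

Now push it flat from the front in small steps.

```bash
python3 -m jog '[{"claw":1,"dp":[-0.0016,0.01,0],"yaw":0},{"claw":1,"dp":[-0.0014,0.009,0],"yaw":0},{"claw":1,"dp":[-0.0006,0.004,0],"yaw":0},{"claw":1,"dp":[0,0,0],"yaw":0}]'
python3 -m jog '[{"claw":1,"dp":[-0.0003,0.002,0],"yaw":0},{"claw":1,"dp":[0,0,0],"yaw":0}]'
python3 -m jog '[{"claw":1,"dp":[-0.0002,0.001,0],"yaw":0},{"claw":1,"dp":[0,0,0],"yaw":0}]'
```

```text
time_s: 20.3
ee_pos: [0.6248, 0.2848, 0.2491]
ee_rot: [-2.041, -2.387, -0.001]
contact_force: [-0.2, -0.8, -0.5]
gripper_width: 0.0003
finger_force: 0.0
time_s: 20.5
ee_pos: [0.625, 0.2852, 0.2488]
ee_rot: [-2.044, -2.385, 0.0]
contact_force: [0.2, -0.5, -0.1]
gripper_width: 0.0001
finger_force: 0.0
time_s: 20.7
ee_pos: [0.6249, 0.2859, 0.2488]
ee_rot: [2.045, 2.385, -0.0]
contact_force: [0.3, -0.4, 0.7]
gripper_width: 0.0002
finger_force: 0.0
```

```bash
python3 -m jog '[{"claw":1,"dp":[-0.0003,0.002,0],"yaw":0},{"claw":1,"dp":[0,0,0],"yaw":0}]'
python3 -m jog '[{"claw":1,"dp":[-0.0002,0.0015,0],"yaw":0},{"claw":1,"dp":[0,0,0],"yaw":0}]'
python3 -m jog '[{"claw":1,"dp":[-0.0002,0.001,0],"yaw":0},{"claw":1,"dp":[0,0,0],"yaw":0}]'
```

```text
time_s: 20.9
ee_pos: [0.625, 0.2864, 0.2488]
ee_rot: [2.045, 2.383, -0.003]
contact_force: [-0.6, -5.3, 0.9]
gripper_width: 0.0001
finger_force: 2.4
time_s: 21.1
ee_pos: [0.625, 0.2865, 0.2488]
ee_rot: [2.046, 2.381, -0.005]
contact_force: [-1.5, -8.6, 3.3]
gripper_width: 0.0001
finger_force: 4.4
time_s: 21.3
ee_pos: [0.625, 0.2866, 0.2488]
ee_rot: [2.047, 2.379, -0.007]
contact_force: [-2.1, -10.9, 4.5]
gripper_width: 0.0001
finger_force: 5.6
```

The arm is firmly on its folded stop: 10.9 N with no movement. I'll retreat and check.

```bash
python3 -m jog '[{"claw":1,"dp":[0.002,-0.015,0],"yaw":0},{"claw":1,"dp":[0.003,-0.02,0],"yaw":0},{"claw":1,"dp":[0,-0.01,0.04],"yaw":0},{"claw":1,"dp":[0,-0.01,0.045],"yaw":0},{"claw":1,"dp":[0,-0.02,0.045],"yaw":0},{"claw":1,"dp":[0,-0.045,0],"yaw":0},{"claw":1,"dp":[0,-0.045,0],"yaw":0},{"claw":1,"dp":[0,-0.045,0],"yaw":0},{"claw":1,"dp":[0,-0.045,0],"yaw":0},{"claw":1,"dp":[0,-0.03,0],"yaw":0},{"claw":1,"dp":[0,0,0],"yaw":0},{"claw":1,"dp":[0,0,0],"yaw":0},{"claw":1,"dp":[0,0,0],"yaw":0},{"claw":1,"dp":[0,0,0],"yaw":0},{"claw":1,"dp":[0,0,0],"yaw":0}]'
python3 - <<'E'
from h import *
st()
im=snap('scene','pics/s7.png')['pixels'][:,:,::-1].copy()
t=snap('top','pics/t7.png')['pixels'][:,:,::-1].copy()
cv2.imwrite('pics/s7c.png',np.hstack([cv2.resize(im[90:310,260:430],None,fx=2.5,fy=2.5,interpolation=cv2.INTER_CUBIC),cv2.resize(t[60:280,220:360],None,fx=2.5,fy=2.5,interpolation=cv2.INTER_CUBIC)]))
E
```

```text
time_s: 22.8
ee_pos: [0.6291, 0.0068, 0.3789]
ee_rot: [-2.042, -2.387, -0.0]
contact_force: [-0.6, -0.6, 0.2]
gripper_width: 0.0001
finger_force: 0.0
22.8 tcp [0.6291 0.0068 0.3789] yawY 8.92 z [ 0.  0. -1.] F [-0.6 -0.6  0.2] w 0.0001 ff 0.0
```

View pics/s7c.png

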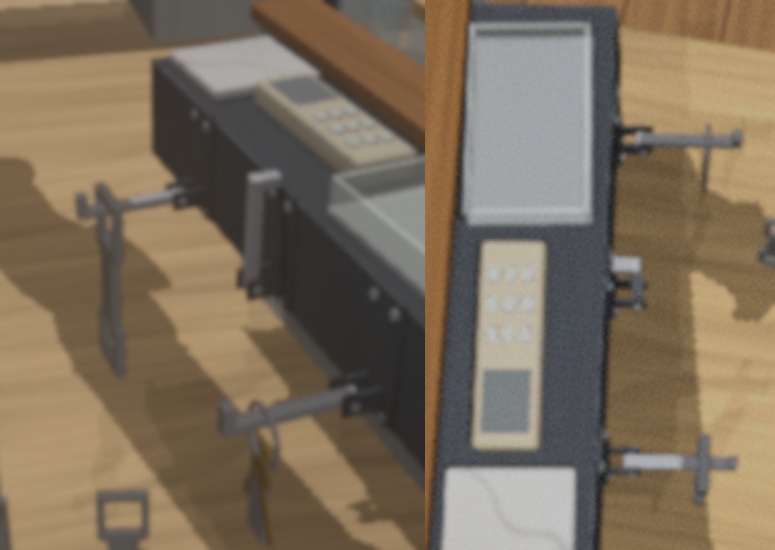

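The opener hangs by its eye on the level spare hook (crop 105,205). The old hook is folded flat (260,230), and the keyring (260,440) and shelf items are undisturbed.

```bash
python3 -c "
from plant import *
print(hand_in())"
```

```text
the job is handed in; nothing more can be done
None
```

The opener now hangs by its eye from the spare hook, which is folded down level on its stop; its old hook is folded up flat against the rail, the keyring and shelf items look undisturbed in the last pictures, and the job is handed in at about 23 s.

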